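# Hang the lint filter on the cleaning bar and hold the timer lever at its third notch

## Robot

A 6-joint arm with a two-finger parallel gripper is mounted at the origin on the work surface. World frame = base frame: x ahead of the robot, y to its left, z up, the work surface at z = 0. Lengths are in m, angles in degrees, forces in N, time in s.
With the tool pointing down it reaches from about 0.4 to 0.825 m from the base axis. Payload 7 kg.
Tool frame: the origin (TCP) lies on the centre line of the jaws, within the pads' length; the fingertips stand 19 mm ahead of it and the grasp point (between the pads) is the TCP (r.tip_extent is the distance from the TCP to the fingertips, in m); z points along the fingers, y is the line along which they close (so a half turn about z gives the same grasp; the last joint's range is limited). The gripper opens to 88 mm and grips with 3 to 60 N. Pads are 19 mm wide; open, the fingers measure 130 mm over their backs; the gripper's body (78 mm by 193 mm) begins 47 mm behind the grasp point.
Start: joints at [-54.826, 20.546, 0.682, 0, -70.136, -16.507], TCP at [0.216, -0.639, 0.246] pointing down, gripper open.
Joint ranges: [-176.03, 176.03], [-82.01, 121.73], [-58.28, 71.71], [-173.87, 95.51], [-174.79, -0.11], [-173.66, 173.66]. Speed limits (degrees/s): [136.94, 136.94, 172.46, 180, 180, 180].

## Interface

Orientations are given as [roll, pitch, yaw] about the fixed x, y, z axes, in that order (R = Rz(yaw) Ry(pitch) Rx(roll)).
In Python, from plant import r gives the robot as it stands. The module is installed in compiled form; this text tells all that it offers.
- The arm moves only by the tool jog_arm, never from a script. Its argument "deltas" is a list that holds one entry, the list of rows, each a list of 5 numbers: the opening, from -1 (shut) to 1 (fully open), then the shift along the world's x, y, z in cm, then the turn about the world's z in rad. In form: [[[claw, dx, dy, dz, turn], ...]]. A call has 1 to 8 rows; each row shifts and turns the commanded pose from where the row before left it; what a row does not reach is not made up. A row lasts 1/8 s, in which the tool goes at most 62.5 mm and 10.7 degrees, less where a joint would pass 70% of its speed; a pose out of reach is approached as far as the arm can. A call with a gripper value outside its range is refused whole. The fingers move at their own pace and stop on an object; "force" is the grip in N (left out, the last holds). Time passes only in rows, so rows that do not move let the fingers close. It gives the time, the measured TCP pose, the force, the opening and the grip force at its end, in the units of the state.
- r.get_state(): the state, without advancing time (a new reading comes with each control period).
- r.capture(name): name is "scene" or "top" or "wrist"; returns the picture (480x640x3 uint8, blue, green, red); there is no depth.
- r.camera_info(name): a dict with "fx", "fy", "cx", "cy" (pixels), "view" (4x4, takes a point from world to camera coordinates). Camera axes: x right, y up, looking along -z (the intrinsics and any distortion apply to the point x, -y, -z); pixel columns grow to the right and rows downward; lengths in m; the calibration is good to about 2 mm. A picture is of the moment at which its call begins: read the wrist's pose just before it. camera_info takes no time and is no camera call; for the wrist camera it gives the pose at the moment of the call.
- r.close_job(): hands the job in; it is judged then, once.
The state is a dict: "time_s": time; "joints": joint angles; "qd": joint speeds; "joint_torque": joint torques, N m; "tcp_pos": TCP position; "eef_rot": TCP orientation; "contact_force": force on the tool from outside, world axes, zero at the start; "moment": the same for the moment, N m; "gripper_width": finger opening in m; "gripper_force": force on a finger pad.
Only numpy, scipy, OpenCV 4.12 (cv2) and the standard library are available. Lean on these libraries where they do the work, as an engineer would, in place of code of your own. Each camera call takes 0.05 s, during which the arm holds its last target. There are 200 camera calls.

## Task

Pick up the blue two-leaf lint filter and hang it astride the cleaning station's bar, one leaf on each side, and let go of it. Then press the timer's red-tipped spring lever down with the fingers, past the first two notches to the third (orange mark), and finish while still holding it there: the program ends with the lever held down against its spring. Leave everything else on the table where it stands.

Things in the scene. Friction and masses are not known exactly. Their poses are not given: they have to be found in the camera images.
- filter: Lint filter: blue frame, steel mesh; a rigid two-leaf tent standing on its leaf edges. Origin: centre of its underside; z up, y along the ridge. 110 mm long in y, ends open. Leaves 4 mm thick, spreading from 20 mm apart (inside) under the ridge to 68 mm inside, 74 mm outside at the foot. Inner roof at z = 82 mm; ridge 32 mm wide, z = 82 to 90 mm, grip tab on top. 0.11 to 0.23 kg.
- filter_tab (a point): Grip point in the filter's tab: the tab is an upright plate 12 mm thick in the filter's x, 60 mm long in its y, from z = 90 to 127 mm above the filter's foot; this point lies on its mid-plane at z = 114 mm. Axes as the filter's.
- filter_seat (a point): Middle of the filter's inner roof, 82 mm above its foot: the surface that rests on the bar. Axes as the filter's.
- station: Cleaning station, fixed to the table: steel lint tray 90 mm (x) by 270 mm (y), 22 mm high, with two dark posts 12 mm thick, 185 mm high, centred at y = -120 and +120 mm, carrying a horizontal aluminium bar along y, 14 mm in diameter. Origin: centre of the tray's underside.
- bar_mid (a point): Middle of the bar, on its axis, 170 mm above the table; y runs along the bar. 114 mm of bar are clear to the post's inner face on either side.
- timer: Timer unit, fixed: white housing 110 mm (x) by 120 mm (y), 165 mm high; origin: centre of its underside. The lever sticks out of its front (-x) face between two black quadrant discs (radius 70 mm about the pivot, outer faces 27 mm either side of the middle). Marks on the discs from the top down: grey = rest, white = first notch, white = second, orange = third.
- lever (a joint): Angle of the spring-return dial lever (rad): 0 at rest (pointing 0.45 rad above horizontal), growing as its tip is pressed down. Notches felt at 0.30, 0.60 and 0.90 (third, orange: 0.45 rad below horizontal); end stop at 1.20. The notches only ripple the push: let go, it springs back to 0. Push at the tip about 4 N at rest to 8 N at the third notch, ripple 2 N.
- lever_tip (a point): Centre of the red round bar at the lever's tip: 22 mm in diameter, 54 mm long along the timer's y, 110 mm from the pivot; press on top of it.
- lever_pivot (a point): Pivot of the lever, 105 mm above the table on the housing's front face, 55 mm before the housing's centre; axes as the timer's, the hinge axis is y and the lever points to -x.
- stain_bottle: Bystander: white bottle with an orange cap, 56 mm across, 130 mm tall; origin at its underside middle.
- token_cup: Bystander: open green plastic cup, 72 mm across, 75 mm tall; origin at its underside middle.
- detergent: Bystander: blue detergent bottle with a white cap, 90 mm across, 200 mm tall; origin at its underside middle.
- lint_brush: Bystander: brush lying on the table, about 200 mm long; origin at its underside.
- sheet_box: Bystander: cardboard box 75 x 130 x 70 mm; origin at its underside middle.
- bleach_can: Bystander: yellow can, 66 mm across, 120 mm tall; origin at its underside middle.
Things that resemble listed ones, but are neither listed nor needed, are in the scene too. Leave any purple or white look-alike of the filter alone.

How it is judged (in metres and radians):
On the way:
1. the filter hangs astride the bar, let go and at rest, with the lever still at its rest (x of filter_seat in the frame of bar_mid between -0.014 and 0.014 m and y of filter_seat in the frame of bar_mid between -0.068 and 0.068 m and z of filter_seat in the frame of bar_mid between -0.004 and 0.016 m and angle between filter's own z axis and vertical below 0.26 rad and angle between the y axis of filter and the y axis of station, either way round below 0.26 rad and contact force between filter and station above 0.3 N and contact force between each of the arm, the fingers and filter below 0.1 N and linear speed of filter below 0.05 m/s and value of joint lever below 0.15 rad), for 0.3 s.
At the end, for the whole second after the job is handed in: The filter hangs at rest astride the bar between the posts (seat within 14 mm of the bar sideways, 68 mm along it, lean and turn under 0.26 rad), not touched by the robot; the fingers hold the lever still at the third notch, 0.80 to 1.00 rad, pushing with over 1.5 N (x of filter_seat in the frame of bar_mid between -0.014 and 0.014 m and y of filter_seat in the frame of bar_mid between -0.068 and 0.068 m and z of filter_seat in the frame of bar_mid between -0.004 and 0.016 m and angle between filter's own z axis and vertical below 0.26 rad and angle between the y axis of filter and the y axis of station, either way round below 0.26 rad and contact force between filter and station above 0.3 N and contact force between each of the arm, the fingers and filter below 0.1 N and linear speed of filter below 0.05 m/s and value of joint lever between 0.8 and 1 rad and contact force between the fingers and timer above 1.5 N and velocity of joint lever between -0.3 and 0.3 rad/s); the arm keeps its last pose, push and grip.
It fails at once if another thing on the table is moved more than 30 mm (distance of any of stain_bottle, token_cup, detergent, lint_brush, sheet_box, bleach_can from where it was at the start of the episode above 0.03 m).
It also fails if it takes over 58 s, if anything falls off the work surface, if the arm or the gripper's body presses on something with over 40 N, if the wrist force passes 120 N, or if a joint passes its speed limit or range.

## Working session

There is one attempt and no reset: what is moved stays moved. The work goes in short steps, Python scripts to look and compute and a tool call to move; the robot and the scene stay as the last step left them, time stands still between calls to the robot, and variables do not carry over. Pictures are saved under pics/ and viewed, at most 10 in all, crops included, and the job is handed in when it is done.

Besides the shell and the picture viewer there is one more tool, called after ">>>" by a JSON object that holds its "method" and its "body". jog_arm: Moves the arm, as the interface text tells. Its arguments: {"type":"object","properties":{"deltas":{"type":"array"},"force":{"type":"number"}},"required":["deltas"]}

```bash
mkdir -p pics; python3 - <<'E'
from plant import r
import cv2
for n in("scene","top"):
    cv2.imwrite(f"pics/{n}0.png",r.capture(n)); i=r.camera_info(n); print(n,i)
print(r.get_state())
E
```

```text
scene {'fx': 549.4504224192162, 'fy': 549.4504224192162, 'cx': 327.1964275080865, 'cy': 224.1887052922955, 'view': array([[ 7.00209494e-01,  7.13937345e-01,  3.61639353e-04,
        -3.92564225e-01],
       [-5.95497197e-01,  5.83767194e-01,  5.51904840e-01,
         1.93094696e-01],
       [ 3.93814363e-01, -3.86664364e-01,  8.33907019e-01,
        -1.68450084e+00],
       [ 0.00000000e+00,  0.00000000e+00,  0.00000000e+00,
         1.00000000e+00]])}
top {'fx': 623.125989908441, 'fy': 623.125989908441, 'cx': 324.6012853017435, 'cy': 234.96792546319136, 'view': array([[ 0.02540892, -0.99966241,  0.00542781,  0.03913989],
       [ 0.99710168,  0.02573258,  0.0715966 , -0.52186704],
       [-0.0717121 ,  0.00359289,  0.9974189 , -1.78153684],
       [ 0.        ,  0.        ,  0.        ,  1.        ]])}
{'time_s': 0.1, 'joints': array([-5.48281803e+01,  2.05849961e+01,  6.38501076e-01, -1.65047827e-02,
       -7.01369707e+01, -1.65046783e+01]), 'qd': array([-0.11423296, -0.00583362,  0.12423658,  0.10268492,  0.07364705,
        0.02608155]), 'joint_torque': array([-1.18828135e-03, -5.84165204e+01,  2.93754208e+01,  7.01563686e+00,
        1.01651932e-02, -5.41978920e-05]), 'tcp_pos': array([ 0.21585474, -0.63911303,  0.24474263]), 'eef_rot': array([ 1.79915565e+02, -8.83686098e-03, -1.61338471e+02]), 'contact_force': array([ 0.16703179,  0.52198186, -0.49834292]), 'moment': array([-0.05002551, -0.02009262,  0.02655431]), 'gripper_force': 0.0, 'gripper_width': 0.08768171395508657}
```

View pics/scene0.png

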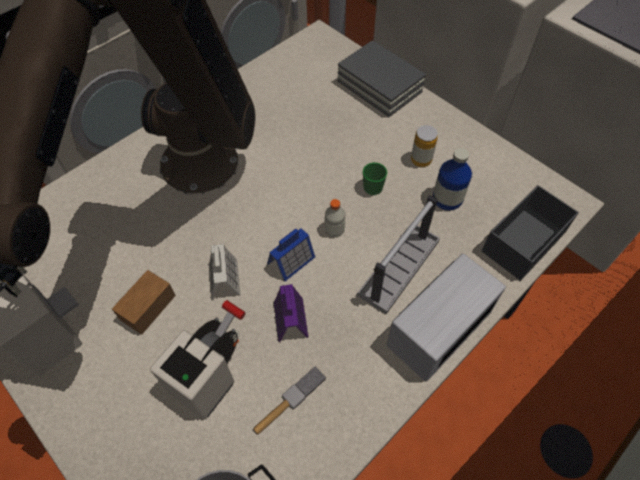

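View pics/top0.png

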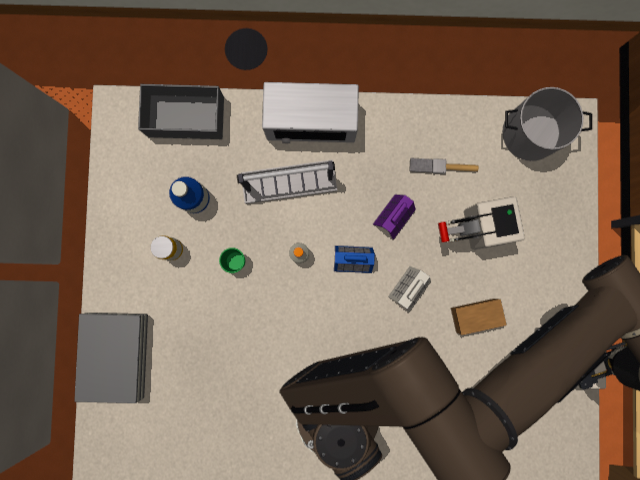

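Scene: blue filter at about (292,253) in scene and (355,260) in top. The station's bar runs from about (243,182) to (332,167) in top, and the red lever tip is at (445,232) in top and (233,310) in scene. I'll enlarge these for precise pixels.

```bash
python3 - <<'E'
import cv2
a=cv2.imread("pics/top0.png")[150:280,230:530]; cv2.imwrite("pics/topc.png",cv2.resize(a,(780,338),interpolation=cv2.INTER_CUBIC))
a=cv2.imread("pics/scene0.png")[190:430,140:450]; cv2.imwrite("pics/scenec.png",cv2.resize(a,(775,600),interpolation=cv2.INTER_CUBIC))
E
```

```text
(no output)
```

View pics/topc.png

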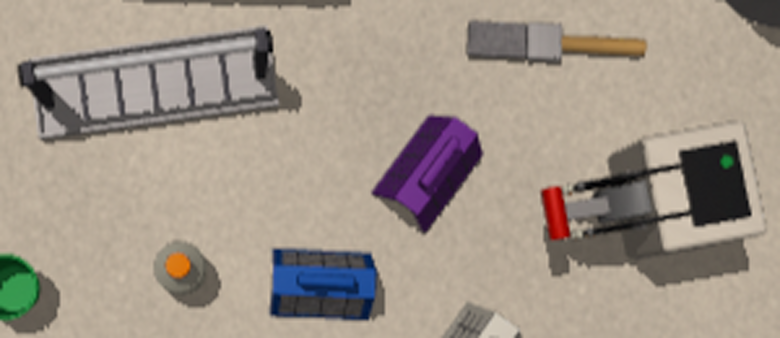

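View pics/scenec.png

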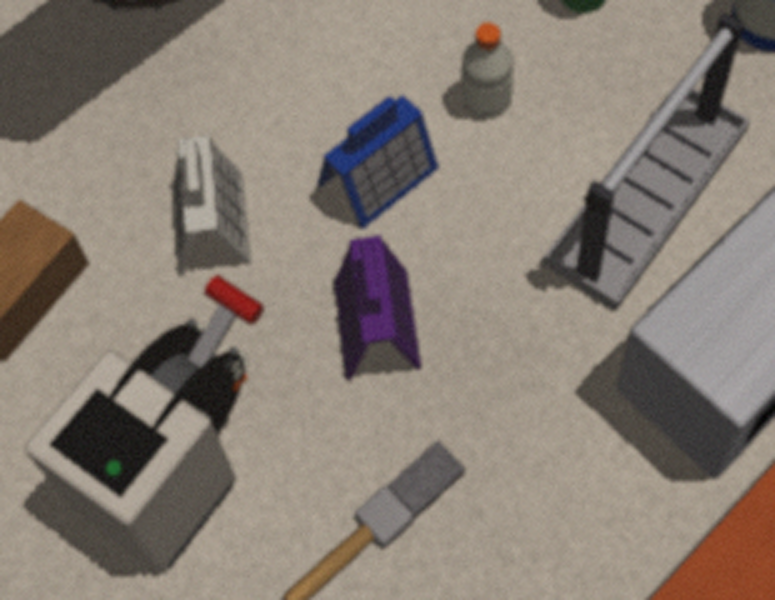

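Landmarks I'm reading from the crops:
- **Filter (top):** foot corners (275,249), (375,252), (372,320), (272,317); tab ends (300,282) and (356,283).
- **Station:** bar/post tops near (27,72) and (262,40) in top, (600,190) and (728,35) in scene.
- **Timer:** housing top corners (645,145), (745,122), (765,228), (662,253) and lever tip (555,213) in top.

Next I'll fit the poses.

```bash
cat > h.py <<'E'
import numpy as np
from scipy.optimize import least_squares
from plant import r
def proj(n,P):
    i=r.camera_info(n); p=np.c_[P,np.ones(len(P))]@i["view"].T
    return np.c_[i["cx"]+i["fx"]*p[:,0]/-p[:,2], i["cy"]-i["fy"]*p[:,1]/-p[:,2]]
def fit(obs,x0):
    # obs: cam,(local xyz),(px)
    def P(q,L):
        c,s=np.cos(q[2]),np.sin(q[2]); return np.c_[q[0]+c*L[:,0]-s*L[:,1],q[1]+s*L[:,0]+c*L[:,1],L[:,2]]
    def f(q):
        return np.concatenate([(proj(n,P(q,np.array([o[1] for o in obs if o[0]==n],float)))-np.array([o[2] for o in obs if o[0]==n])).ravel() for n in sorted({o[0] for o in obs})])
    s=least_squares(f,x0,loss="soft_l1"); return s.x,f(s.x).reshape(-1,2)
E
cat > m.py <<'E'
from h import *
T=lambda x,y:(230+x/2.6,150+y/2.6)
S=lambda x,y:(140+x/2.5,190+y/2.5)
np.set_printoptions(precision=3,suppress=True)
F=[("top",(.037,-.055,0),T(375,252)),("top",(.037,.055,0),T(275,249)),("top",(-.037,-.055,0),T(372,320)),("top",(-.037,.055,0),T(272,317)),
("top",(0,.03,.127),T(300,280)),("top",(0,-.03,.127),T(356,281)),("scene",(.037,-.055,0),S(363,226)),("scene",(.037,.055,0),S(437,168))]
St=[("top",(0,.12,.185),T(27,72)),("top",(0,-.12,.185),T(262,40)),("top",(-.045,.135,.022),T(43,135)),("top",(-.045,-.135,.022),T(278,103)),
("scene",(0,-.12,.185),S(600,192)),("scene",(0,.12,.185),S(730,32)),("scene",(.045,-.135,.022),S(615,300)),("scene",(.045,.135,.022),S(748,122))]
a=(-.055,.055);b=(-.06,.06)
Ti=[("top",(-.055,.06,.165),T(645,145)),("top",(.055,.06,.165),T(745,122)),("top",(.055,-.06,.165),T(765,228)),("top",(-.055,-.06,.165),T(662,253)),
("scene",(-.055,.06,.165),S(215,425)),("scene",(-.055,-.06,.165),S(112,352)),("scene",(.055,-.06,.165),S(28,450)),("scene",(.055,.06,.165),S(130,525)),
("top",(-.055-.11*np.cos(.45),0,.105+.11*np.sin(.45)),T(555,213)),("scene",(-.055-.11*np.cos(.45),0,.105+.11*np.sin(.45)),S(234,299))]
for n,o,x in(("filter",F,(.5,0,0)),("station",St,(.7,.1,.1)),("timer",Ti,(.6,-.4,-1.4))):
    q,e=fit(o,x);print(n,q,np.degrees(q[2]));print(e.T)
E
python3 m.py
```

```text
filter [ 0.453 -0.035 -0.008] -0.45494687993988175
[[-0.977 -0.356 -1.014 -0.253 -0.567  0.084 -0.007  0.594]
 [ 0.856 -0.898  0.291  0.178 -0.454 -0.567 -0.331  0.027]]
station [0.675 0.157 0.161] 9.238564396842138
[[-0.275  0.319  0.211  0.638  1.311  1.089 -0.857  1.217]
 [-1.138 -4.624  0.701 -1.164 -0.671 -0.468  0.326  0.163]]
timer [ 0.562 -0.416 -1.356] -77.67982788269369
[[ 0.213 -1.205 -2.532  0.087  0.42  -1.667  0.137  1.921  1.081  0.255]
 [-3.256 -2.99  -1.22   0.35  -0.336 -3.984 -2.825  0.444 -1.391 -0.791]]
```

>>> {"method": "jog_arm", "body": {"deltas": [[[1, 1.48, 3.78, 0.3, 0.078], [1, 1.48, 3.78, 0.3, 0.078], [1, 1.48, 3.78, 0.3, 0.078], [1, 1.48, 3.78, 0.3, 0.078], [1, 1.48, 3.78, 0.3, 0.078], [1, 1.48, 3.78, 0.3, 0.078], [1, 1.48, 3.78, 0.3, 0.078], [1, 1.48, 3.78, 0.3, 0.078]]], "force": 30}}

```text
time_s: 1.1
tcp_pos: [0.3346, -0.3357, 0.2695]
eef_rot: [180.0, 0.0, -125.4]
contact_force: [0.2, -0.1, -0.1]
gripper_width: 0.0879
gripper_force: 0.0
```

>>> {"method": "jog_arm", "body": {"deltas": [[[1, 1.48, 3.78, 0.3, 0.078], [1, 1.48, 3.78, 0.3, 0.078], [1, 1.48, 3.78, 0.3, 0.078], [1, 1.48, 3.78, 0.3, 0.078], [1, 1.48, 3.78, 0.3, 0.078], [1, 1.48, 3.78, 0.3, 0.078], [1, 1.48, 3.78, 0.3, 0.078], [1, 1.48, 3.78, 0.3, 0.078]]]}}

```text
time_s: 2.1
tcp_pos: [0.4529, -0.0333, 0.2936]
eef_rot: [180.0, 0.0, -89.7]
contact_force: [1.2, -0.6, 0.4]
gripper_width: 0.0877
gripper_force: 0.0
```

>>> {"method": "jog_arm", "body": {"deltas": [[[1, 0, 0, 0, 0], [1, 0, 0, 0, 0]]]}}

```text
time_s: 2.35
tcp_pos: [0.4525, -0.0347, 0.2932]
eef_rot: [180.0, -0.0, -89.8]
contact_force: [0.5, -0.3, -0.2]
gripper_width: 0.088
gripper_force: 0.0
```

```bash
python3 - <<'E'
from h import *
import cv2,pickle
i=r.camera_info("wrist"); im=r.capture("wrist"); pickle.dump((i,im),open("w1.pkl","wb"))
cv2.imwrite("pics/w1.png",im); s=r.get_state(); print(s["tcp_pos"],s["eef_rot"],s["joints"],s["time_s"]); print(i)
from m import F; q,_=fit(F,(.45,-.03,0))
E
```

```text
[ 0.45239567 -0.03502849  0.29329248] [ 1.79962454e+02 -7.38278027e-03 -8.98596829e+01] [ 2.05722464e+01 -2.67384414e+00 -2.12114425e+01 -6.52610829e-03
 -7.15001631e+01 -2.04298589e+01] 2.4
{'fx': 409.11949244033906, 'fy': 409.11949244033906, 'cx': 321.75764644140924, 'cy': 240.78629746679044, 'view': array([[-0.99998974, -0.00387726,  0.00234337,  0.45058675],
       [ 0.0030558 , -0.95913187, -0.28294296,  0.01385651],
       [ 0.00334464, -0.28293289,  0.95913388, -0.44563087],
       [ 0.        ,  0.        ,  0.        ,  1.        ]])}
filter [ 0.453 -0.035 -0.008] -0.45494687993988175
[[-0.977 -0.356 -1.014 -0.253 -0.567  0.084 -0.007  0.594]
 [ 0.856 -0.898  0.291  0.178 -0.454 -0.567 -0.331  0.027]]
station [0.675 0.157 0.161] 9.238564396842138
[[-0.275  0.319  0.211  0.638  1.311  1.089 -0.857  1.217]
 [-1.138 -4.624  0.701 -1.164 -0.671 -0.468  0.326  0.163]]
timer [ 0.562 -0.416 -1.356] -77.67982788269369
[[ 0.213 -1.205 -2.532  0.087  0.42  -1.667  0.137  1.921  1.081  0.255]
 [-3.256 -2.99  -1.22   0.35  -0.336 -3.984 -2.825  0.444 -1.391 -0.791]]
```

View pics/w1.png

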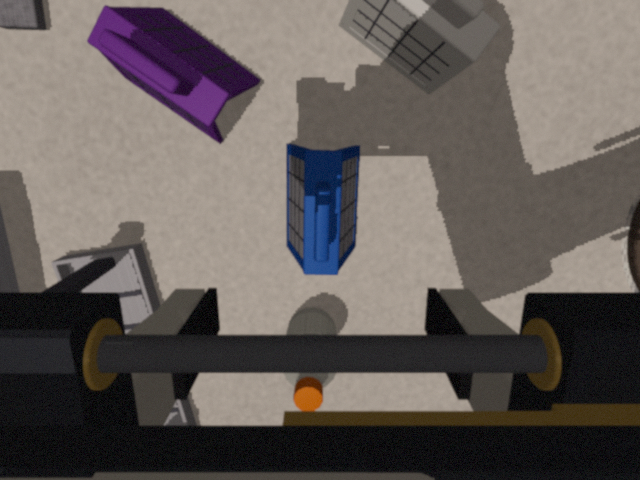

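The wrist view shows the filter centred under the jaws: foot corners at (287,145) and (360,147), ridge end corners at (303,272) and (339,272). Now the fit is refined with these.

```bash
python3 - <<'E' | tail -4
from h import *
from m import F
W=[("wrist",(.037,-.055,0),(287,145)),("wrist",(-.037,-.055,0),(360,147)),("wrist",(.016,.055,.09),(303,272)),("wrist",(-.016,.055,.09),(339,272))]
for o in (W,F+W):
    q,e=fit(o,(.45,-.03,0)); print(q, np.abs(e).max(0), "W resid", e[-4:].round(1).tolist())
E
```

```text
[[ 0.213 -1.205 -2.532  0.087  0.42  -1.667  0.137  1.921  1.081  0.255]
 [-3.256 -2.99  -1.22   0.35  -0.336 -3.984 -2.825  0.444 -1.391 -0.791]]
[ 0.45  -0.035 -0.021] [0.395 4.041] W resid [[0.4, -3.9], [-0.4, -4.0], [-0.0, 2.0], [-0.0, 2.8]]
[ 0.451 -0.035 -0.018] [1.876 4.197] W resid [[-0.3, -3.8], [-1.0, -4.2], [-0.4, 2.0], [-0.4, 2.7]]
```

>>> {"method": "jog_arm", "body": {"deltas": [[[1, -0.1, 0, -3.5, -0.02], [1, 0, 0, -3.5, 0], [1, 0, 0, -3.5, 0], [1, 0, 0, -3, 0], [1, 0, 0, -2.5, 0], [1, 0, 0, -1.5, 0], [1, 0, 0, -0.3, 0], [1, 0, 0, 0, 0]]]}}

```text
time_s: 3.4
tcp_pos: [0.4519, -0.0352, 0.1159]
eef_rot: [-180.0, -0.0, -91.0]
contact_force: [0.7, 0.4, 1.0]
gripper_width: 0.0879
gripper_force: 0.0
```

>>> {"method": "jog_arm", "body": {"deltas": [[[-1, 0, 0, 0, 0], [-1, 0, 0, 0, 0], [-1, 0, 0, 0, 0], [-1, 0, 0, 0, 0], [-1, 0, 0, 0, 0], [-1, 0, 0, 0, 0], [-1, 0, 0, 0, 0]]], "force": 30}}

```text
time_s: 4.28
tcp_pos: [0.4518, -0.0347, 0.1155]
eef_rot: [180.0, -0.0, -91.0]
contact_force: [-0.4, 0.1, 0.4]
gripper_width: 0.0231
gripper_force: 0.0
```

>>> {"method": "jog_arm", "body": {"deltas": [[[-1, 0, 0, 0, 0], [-1, 0, 0, 0, 0], [-1, 0, 0, 0, 0], [-1, 0, 0, 0, 0]]]}}

```text
time_s: 4.78
tcp_pos: [0.4518, -0.0347, 0.1155]
eef_rot: [180.0, -0.0, -91.0]
contact_force: [0.0, -0.8, -1.3]
gripper_width: 0.0117
gripper_force: 30.0
```

>>> {"method": "jog_arm", "body": {"deltas": [[[-1, 0, 0, 1, 0], [-1, 0, 0, 3, 0], [-1, 0, 0, 4, 0], [-1, 0, 0, 4, 0], [-1, 0, 0, 4, 0], [-1, 0, 0, 4, 0], [-1, 0, 0, 2, 0], [-1, 0, 0, 0, 0]]]}}

```text
time_s: 5.78
tcp_pos: [0.4522, -0.0346, 0.3373]
eef_rot: [-179.8, 0.1, -91.0]
contact_force: [1.0, 0.5, -3.2]
gripper_width: 0.012
gripper_force: 30.0
```

>>> {"method": "jog_arm", "body": {"deltas": [[[-1, 1.5, 1.2, 0, 0.02], [-1, 3, 2.5, 0, 0.025], [-1, 3.5, 3, 0, 0.025], [-1, 3.8, 3.3, 0, 0.025], [-1, 3.7, 3.3, 0, 0.025], [-1, 3.3, 3, 0, 0.025], [-1, 2.3, 2, 0, 0.02], [-1, 1.2, 0.9, 0, 0.015]]]}}

```text
time_s: 6.78
tcp_pos: [0.6756, 0.1589, 0.3323]
eef_rot: [179.8, -0.1, -80.6]
contact_force: [-0.2, 0.3, -1.9]
gripper_width: 0.012
gripper_force: 30.0
```

>>> {"method": "jog_arm", "body": {"deltas": [[[-1, 0, 0, 0, 0], [-1, 0, 0, 0, 0]]]}}

```text
time_s: 7.02
tcp_pos: [0.6743, 0.1568, 0.3353]
eef_rot: [180.0, -0.0, -80.7]
contact_force: [-0.5, -0.6, -2.1]
gripper_width: 0.0121
gripper_force: 30.0
```

```bash
python3 - <<'E' | tail -6
from h import *
import cv2
a=r.capture("scene");w=r.capture("wrist");t=r.capture("top");cv2.imwrite("pics/w2.png",w);cv2.imwrite("pics/s2.png",a);cv2.imwrite("pics/t2.png",t)
m=np.zeros((600,800,3),np.uint8)
m[:300,:400]=cv2.resize(w,(400,300)); m[300:,:400]=cv2.resize(t[80:260,180:420],(400,300)); m[:,400:]=cv2.resize(a[150:360,300:440],(400,600))
cv2.imwrite("pics/c2.png",m); s=r.get_state(); print(s["tcp_pos"],s["eef_rot"])
E
```

```text
[0.674385   0.15672516 0.3362871 ] [-1.79952279e+02  1.61047948e-02 -8.06911747e+01]
```

View pics/c2.png

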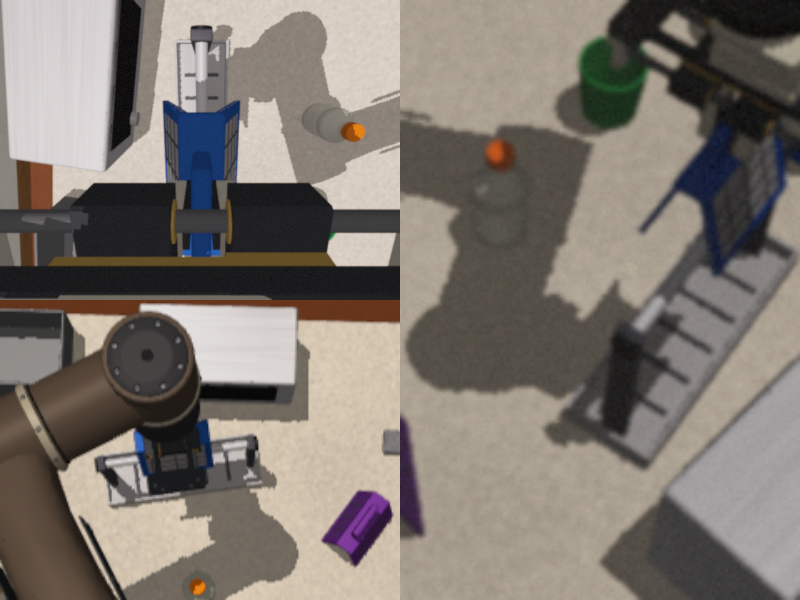

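The composite shows the bar end and post (wrist panel about (202,34)) lined up with the middle of the leaves (165 to 238), so alignment looks good. I'll check it numerically.

```bash
python3 - <<'E' | tail -6
from h import *
import cv2
i=r.camera_info("wrist");V=i["view"];R=V[:3,:3];c=-R.T@V[:3,3]
def bp(u,v,z):
    d=R.T@np.array([(u-i["cx"])/i["fx"],-(v-i["cy"])/i["fy"],-1]); return c+d*(z-c[2])/d[2]
w=cv2.imread("pics/w2.png")
g=w.astype(int).sum(2)
s=r.get_state();th=np.radians(s["eef_rot"][2]+90);ax=np.array([np.cos(th),np.sin(th)]);ay=np.array([-ax[1],ax[0]])
for v in(75,90,105,120,135,150): print(v,g[v,300:350:2])
for u,v,z in((323,52,.185),(323,80,.17),(324,150,.17)):
    p=bp(u,v,z);d=p[:2]-s["tcp_pos"][:2];print(p,"rel filter x,y",d@ax,d@ay)
E
python3 - <<'E'
E
```

```text
338 345 339 345 344 345 344]
150 [618 612 616 607 602 603 587 374 373 385 397 395 394 381 373 350 332 343
 338 341 335 348 338 342 341]
[0.6917116  0.03963062 0.185     ] rel filter x,y -0.0018423068410265628 -0.11835517121502438
[0.68910719 0.05502137 0.17      ] rel filter x,y -0.0019228695558494348 -0.1027458305868733
[0.68063968 0.10171455 0.17      ] rel filter x,y -0.002725974984763754 -0.05529789093933944
```

>>> {"method": "jog_arm", "body": {"deltas": [[[-1, -0.15, 0, -1.5, 0], [-1, 0, 0, -2, 0], [-1, 0, 0, -2, 0], [-1, 0, 0, -2, 0], [-1, 0, 0, -2, 0], [-1, 0, 0, -1.5, 0], [-1, 0, 0, -0.7, 0], [-1, 0, 0, -0.2, 0]]]}}

```text
time_s: 8.18
tcp_pos: [0.6733, 0.1572, 0.2164]
eef_rot: [180.0, -0.0, -80.7]
contact_force: [0.6, 0.2, -2.1]
gripper_width: 0.0117
gripper_force: 30.0
```

>>> {"method": "jog_arm", "body": {"deltas": [[[-1, 0, 0, -0.2, 0], [-1, 0, 0, -0.1, 0], [-1, 0, 0, -0.1, 0], [-1, 0, 0, 0, 0]]]}}

```text
time_s: 8.68
tcp_pos: [0.6733, 0.1574, 0.2127]
eef_rot: [-180.0, 0.0, -80.7]
contact_force: [-0.5, -0.2, -1.4]
gripper_width: 0.0114
gripper_force: 30.0
```

>>> {"method": "jog_arm", "body": {"deltas": [[[-1, 0, 0, -0.1, 0], [-1, 0, 0, -0.1, 0], [-1, 0, 0, 0, 0]]]}}

```text
time_s: 9.05
tcp_pos: [0.6734, 0.1573, 0.2111]
eef_rot: [-180.0, 0.0, -80.7]
contact_force: [-1.4, 0.9, 2.0]
gripper_width: 0.012
gripper_force: 30.0
```

>>> {"method": "jog_arm", "body": {"deltas": [[[-0.5, 0, 0, 0, 0], [-0.3, 0, 0, 0, 0], [0, 0, 0, 0, 0], [0.2, 0, 0, 0, 0], [0.2, 0, 0, 0, 0]]]}}

```text
time_s: 9.68
tcp_pos: [0.6733, 0.1573, 0.2105]
eef_rot: [180.0, -0.0, -80.7]
contact_force: [-0.0, -0.7, -0.3]
gripper_width: 0.051
gripper_force: 0.0
```

>>> {"method": "jog_arm", "body": {"deltas": [[[0.2, 0, 0, 0.5, 0], [0.2, 0, 0, 1.5, 0], [0.2, 0, 0, 2.5, 0], [0.2, 0, 0, 3, 0], [0.2, 0, 0, 3, 0], [0.2, 0, 0, 1.5, 0], [0.2, 0, 0, 0, 0]]]}}

```text
time_s: 10.55
tcp_pos: [0.6736, 0.1575, 0.332]
eef_rot: [-179.9, 0.0, -80.7]
contact_force: [0.0, 0.1, -0.2]
gripper_width: 0.0526
gripper_force: 0.0
```

```bash
python3 - <<'E' | tail -6
from h import *
import cv2
a=r.capture("scene");w=r.capture("wrist")
m=np.zeros((600,800,3),np.uint8)
m[:300,:400]=cv2.resize(w,(400,300)); m[300:,:400]=cv2.resize(a[260:420,140:353],(400,300)); m[:,400:]=cv2.resize(a[150:360,300:440],(400,600))
cv2.imwrite("pics/c3.png",m)
E
```

```text
(no output)
```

View pics/c3.png

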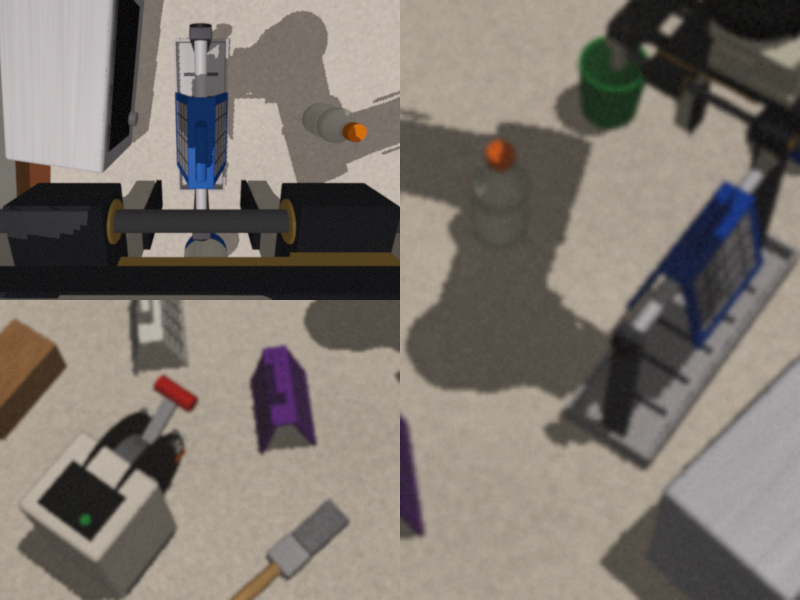

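The filter hangs upright, astride the bar and between the posts, with the gripper clear of it. Next I'll move towards the lever with the fingers shut, stopping short so the wrist camera can see it.

>>> {"method": "jog_arm", "body": {"deltas": [[[-1, -1, -2.5, 0, 0.006], [-1, -1.8, -4.6, 0, 0.006], [-1, -2, -5, 0, 0.007], [-1, -2.2, -5.5, 0, 0.007], [-1, -2.2, -5.5, 0, 0.007], [-1, -2.2, -5.5, 0, 0.007], [-1, -2, -5, 0, 0.006], [-1, -1.1, -3, 0, 0.006]]]}}

```text
time_s: 11.65
tcp_pos: [0.5259, -0.2112, 0.3299]
eef_rot: [179.9, 0.0, -77.8]
contact_force: [0.4, -0.9, -0.1]
gripper_width: 0.0002
gripper_force: 0.0
```

>>> {"method": "jog_arm", "body": {"deltas": [[[-1, 0, 0, 0, 0], [-1, 0, 0, 0, 0], [-1, 0, 0, 0, 0]]]}}

```text
time_s: 12.02
tcp_pos: [0.5283, -0.2081, 0.3302]
eef_rot: [180.0, 0.0, -77.6]
contact_force: [0.2, -0.1, 0.5]
gripper_width: 0.0005
gripper_force: 0.0
```

```bash
python3 - <<'E' | tail -9
from h import *
import cv2
s=r.get_state();print(s["tcp_pos"],s["eef_rot"],s["gripper_width"])
def cen(im,roi):
    x0,y0,x1,y1=roi;h=cv2.cvtColor(im[y0:y1,x0:x1],cv2.COLOR_BGR2HSV)
    m=((h[...,0]<6)|(h[...,0]>174))&(h[...,1]>170)&(h[...,2]>90)
    n,l,st,c=cv2.connectedComponentsWithStats(m.astype(np.uint8)); k=1+np.argmax(st[1:,4])
    p=np.argwhere(l==k)[:,::-1].astype(np.float32)+[x0,y0]; print(st[k],cv2.minAreaRect(p.astype(np.float32))); return c[k]+[x0,y0]
w=r.capture("wrist");cv2.imwrite("pics/w4.png",w)
iw=r.camera_info("wrist")
obs=[("top",cen(cv2.imread("pics/top0.png"),(430,215,460,250))),("scene",cen(cv2.imread("pics/scene0.png"),(210,290,260,330))),("wrist",cen(w,(0,0,640,260)))]
f=lambda p:np.concatenate([(proj(n,p[None])[0]-o) for n,o in obs])
q=least_squares(f,(.53,-.265,.153)).x; print("tip",q,f(q))
E
```

```text
[ 0.52829397 -0.20813265  0.33021304] [ 1.79972434e+02  1.42478467e-02 -7.76373144e+01] 0.0004986257410303212
[  9   7  10  20 141] ((443.3648681640625, 231.68917846679688), (19.234682083129883, 7.39795446395874), 80.53767395019531)
[ 13  11  21  17 159] ((232.69229125976562, 308.9615478515625), (21.63330841064453, 7.488452911376953), 33.6900634765625)
[ 306  135   71   28 1883] ((341.0, 148.5), (27.0, 70.0), 90.0)
tip [ 0.52508707 -0.26588694  0.14882219] [ 0.20684714  1.05541926  0.08056513 -0.2493509  -0.32574539 -0.08259165]
```

View pics/w4.png

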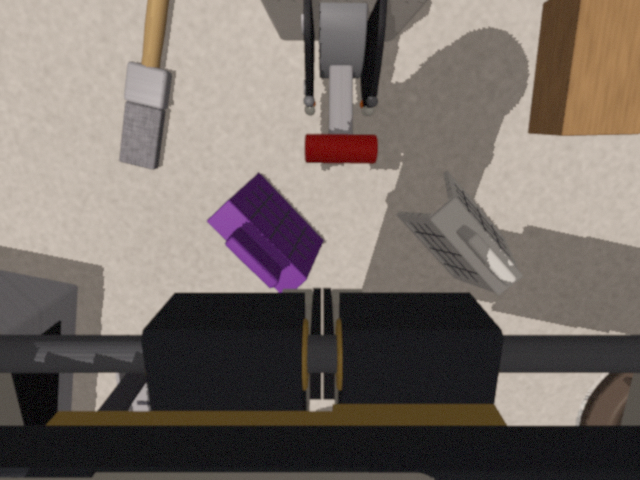

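The wrist view shows the red bar at (341,148), parallel to the jaw line. It triangulates to about (0.525, -0.266, 0.15). I'll go above it and then press down.

>>> {"method": "jog_arm", "body": {"deltas": [[[-1, -0.1, -1.3, -1.5, 0], [-1, -0.1, -1.4, -2.5, 0], [-1, -0.1, -1.3, -3, 0], [-1, -0.1, -1.3, -2.5, 0], [-1, 0, 0, -2, 0], [-1, 0, 0, -1.5, 0], [-1, 0, 0, 0, 0]]]}}

```text
time_s: 12.95
tcp_pos: [0.5236, -0.2615, 0.1991]
eef_rot: [179.9, 0.1, -77.7]
contact_force: [-0.2, -0.3, 0.7]
gripper_width: 0.0007
gripper_force: 0.0
```

>>> {"method": "jog_arm", "body": {"deltas": [[[-1, 0, 0, -0.5, 0], [-1, 0, 0, -1, 0], [-1, 0, 0, -1, 0], [-1, 0, 0, -1, 0], [-1, 0, 0, -0.5, 0], [-1, 0, 0, 0, 0]]]}}

```text
time_s: 13.7
tcp_pos: [0.5246, -0.2612, 0.1605]
eef_rot: [-180.0, 0.0, -77.7]
contact_force: [-1.3, 4.1, 4.6]
gripper_width: 0.0004
gripper_force: 2.3
```

>>> {"method": "jog_arm", "body": {"deltas": [[[-1, 0, 0, -1, 0], [-1, 0, 0, -1.2, 0], [-1, 0, 0, -1.2, 0], [-1, 0, 0, -1.2, 0], [-1, 0, 0, -1.2, 0], [-1, 0, 0, -0.8, 0], [-1, 0, 0, -0.4, 0], [-1, 0, 0, 0, 0]]]}}

```text
time_s: 14.7
tcp_pos: [0.526, -0.2636, 0.0922]
eef_rot: [-179.9, -0.2, -77.6]
contact_force: [-0.8, -5.7, 9.7]
gripper_width: 0.0005
gripper_force: 4.3
```

```bash
python3 - <<'E' | tail -9
from h import *
import cv2
a=r.capture("scene");w=r.capture("wrist")
m=np.zeros((600,800,3),np.uint8)
m[:300,:400]=cv2.resize(w,(400,300)); m[:300,400:]=cv2.resize(a[260:420,140:353],(400,300)); m[300:,400:]=cv2.resize(a[180:330,300:500],(400,300))
m[300:,:400]=cv2.resize(w[0:240,160:480],(400,300))
cv2.imwrite("pics/c5.png",m); s=r.get_state();print(s["tcp_pos"],s["contact_force"],s["moment"])
E
```

```text
[ 0.52596208 -0.26352943  0.09234924] [ 0.32095313 -5.34468203  8.76157535] [-2.12971932  0.17981781  0.00838002]
```

View pics/c5.png

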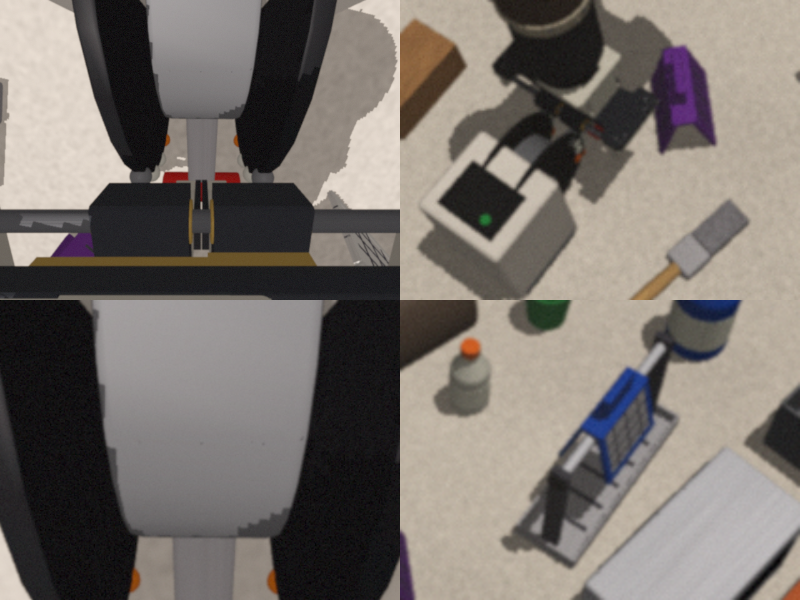

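>>> {"method": "jog_arm", "body": {"deltas": [[[-1, 0, 0, -0.25, 0], [-1, 0, 0, -0.25, 0], [-1, 0, 0, 0, 0], [-1, 0, 0, 0, 0], [-1, 0, 0, 0, 0], [-1, 0, 0, 0, 0]]]}}

```text
time_s: 15.55
tcp_pos: [0.5264, -0.2643, 0.0882]
eef_rot: [-179.8, -0.3, -77.6]
contact_force: [-0.4, -9.2, 11.9]
gripper_width: 0.0
gripper_force: 5.9
```

```bash
python3 - <<'E' | tail -12
from h import *
import cv2
w=r.capture("wrist");cv2.imwrite("pics/w6.png",w)
s=r.get_state();print(s["tcp_pos"],s["contact_force"],s["eef_rot"])
h=cv2.cvtColor(w,cv2.COLOR_BGR2HSV)
m=(((h[...,0]<6)|(h[...,0]>174))&(h[...,1]>150)&(h[...,2]>60)).astype(np.uint8)
n,l,st,c=cv2.connectedComponentsWithStats(m)
print([(x.tolist()) for x in st[1:] if x[4]>40])
# predicted bar pixels (ends' top & rear/front silhouettes) for candidate lever angles
ax=np.array([-np.sin(np.radians(-77.7)),np.cos(np.radians(-77.7)),0]);o=np.array([-.213,.977,0])
tip0=np.array([.525,-.266,0]);face=tip0-o*.099
for a in(.8,.85,.9,.95,1.):
    b=.45-a;C=face+o*.11*np.cos(b);C[2]=.105+.11*np.sin(b)
    P=[C+e*.027*ax+.011*(-o*np.cos(t)+np.array([0,0,np.sin(t)])) for e in(-1,1) for t in np.linspace(0,np.pi,13)]
    p=proj("wrist",np.array(P)); print(a,"cols",p[:,0].min().round(),p[:,0].max().round(),"row min",p[:,1].min().round(1))
E
```

```text
[ 0.52634539 -0.26426997  0.08818532] [-0.48662592 -8.60227369 12.33686605] [-179.797602     -0.28184576  -77.61069249]
[[261, 273, 41, 20, 643], [344, 274, 41, 19, 634], [321, 291, 3, 29, 84]]
0.8 cols 256.0 391.0 row min 290.1
0.85 cols 258.0 390.0 row min 281.1
0.9 cols 259.0 388.0 row min 272.0
0.95 cols 261.0 387.0 row min 262.9
1.0 cols 262.0 385.0 row min 253.7
```

Both estimates agree that the lever is at about 0.89 rad: fingertip height, and the bar's edge at row 273 against 272 predicted for 0.90. The push is about 12 N and steady, so I'm handing in.

```bash
python3 -c "
from plant import r
print(r.close_job())"
```

```text
the job is handed in; nothing more can be done
None
```

The job is handed in, though no verdict came back: the filter hangs astride the bar, let go, and by my measurements the fingers hold the lever at about 0.89 rad, at the third notch.

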